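Find the fullest coin tin by its weight

ROBOT

A 6-joint arm with a two-finger parallel gripper is mounted at the origin on the work surface. World frame = base frame: x ahead of the robot, y to its left, z up, the work surface at z = 0. Lengths are in m, angles in degrees, forces in N, time in s.
With the tool pointing down it reaches from about 0.275 to 0.75 m from the base axis. Payload 10.2 kg.
Tool frame: the origin (TCP) lies at the very end of the fingers, on their centre line; the grasp point (between the pads) lies r.grasp_offset behind it (r.grasp_offset is the distance from the TCP to the grasp point, in m); x points along the fingers, y is the direction in which the jaws open and shut, and the axes are right-handed (so a half turn about x gives the same grasp; the last joint's range is limited). The gripper opens to 85 mm and grips with 20 to 120 N. Pads are 22 mm wide; open, the fingers measure 114 mm over their backs; the gripper's body (76 mm by 85 mm) begins 54 mm behind the grasp point. The pads swing forward as they close: fully open they stand 13 mm farther back than shut.
Start: joints at [63.805, 17.928, 85.812, -0, 76.261, -12.8], TCP at [0.122, 0.511, 0.231] pointing down, gripper open.
Joint ranges: [-168.41, 168.41], [-55.51, 124.54], [10.69, 146.95], [-70.63, 250.63], [1, 178], [-165.06, 165.06]. Speed limits (degrees/s): [136.94, 136.94, 172.46, 180, 180, 180].

INTERFACE

Orientations are given as [roll, pitch, yaw] about the fixed x, y, z axes, in that order (R = Rz(yaw) Ry(pitch) Rx(roll)).
In Python, from rig import r gives the robot as it stands.
- The arm moves only by the tool jog_arm, never from a script. Its argument "rows" is a list of rows, each a list of 3 entries, a list of its own where there are three numbers: the shift along the tool's x, y, z in m, then the turn, a rotation vector about the tool's x, y, z in units of 10 degrees (1.0 is 10 degrees), then the opening in per cent of the stroke, from 0 (shut) to 100 (fully open). In form: [[[x, y, z], [wx, wy, wz], gripper], ...]. A call has 1 to 8 rows; each row shifts and turns the pose as measured when the row begins, along the tool's axes as they then stand; what a row does not reach is not made up. A row lasts 1/8 s, in which the tool goes at most 62.5 mm and 10.7 degrees, less where a joint would pass 70% of its speed; a pose out of reach is approached as far as the arm can. A call with a gripper value outside its range is refused whole. The fingers move at their own pace and stop on an object; "force" is the grip in N (left out, the last holds). Time passes only in rows, so rows that do not move let the fingers close. It gives the time, the measured TCP pose, the force and the opening at its end, in the units of the state.
- r.observe(): the state, without advancing time (a new reading comes with each control period).
- r.grab_frame(name): name is "scene" or "side" or "wrist"; returns the picture (420x560x3 uint8, blue, green, red); there is no depth.
- r.calibration(name): a dict with "camera_matrix" (3x3 intrinsics, pixels), "world_from_camera" (4x4, takes a point from camera to world coordinates); the wrist camera has in their place "tool_from_camera" (4x4, takes a point from camera to tool coordinates, whose origin is the TCP and whose axes are the tool frame's). Camera axes: x right, y up, looking along -z (the intrinsics and any distortion apply to the point x, -y, -z); pixel columns grow to the right and rows downward; lengths in m; the calibration is good to about 2 mm. The wrist camera is an equidistant fisheye: a pixel r from the principal point sees the ray r / f radians off the axis. A picture is of the moment at which its call begins: read the wrist's pose just before it. calibration takes no time and is no camera call.
- r.finish_job(): hands the job in, once; it reports no verdict.
The state is a dict: "t": time; "qpos": joint angles; "joint_vel": joint speeds; "joint_efforts": joint torques, N m; "position": TCP position; "ee_rot": TCP orientation; "wrist_force": force on the tool from outside, world axes, zero at the start; "torque": the same for the moment, N m; "gripper_width": opening from 0.0 (shut) to 1.0 (fully open).
Only numpy, scipy, OpenCV 4.12 (cv2) and the standard library are available. Lean on these libraries where they do the work, as an engineer would, in place of code of your own. Each camera call takes 0.05 s, during which the arm holds its last target. There are 200 camera calls.

TASK

Three identical closed tins of saved Hanukkah coins stand on cork coasters on the window sill: going from the left coaster to the right one, lift each tin straight up clear of its coaster to feel its weight, and find the heaviest. Finish while holding the heaviest tin in the gripper, upright and still, lifted at least 10 cm above its own coaster, with the other two standing upright back where they were. Never tip a tin over, and leave the menorah, bowl, dreidel and tealight cup alone.

Things in the scene. Friction and masses are not known exactly. Their poses are not given: they have to be found in the camera images.
- tin_left_mid (a point): Centre (half-way up, on the axis) of the left tin: a closed upright round tin of plain bare metal, 62 mm in diameter (63 over the lid), 78 mm tall, z up along its axis, lid (top 16 mm) stuck fast, packed tight with coins so nothing shifts noticeably inside. It starts on the coaster of the same name; any of the three may be the heaviest. The three look exactly alike; they weigh 0.15 to 0.37 kg, but the heaviest weighs 0.5 to 0.63 kg.
- tin_left: The left tin as a whole; origin at the centre of its underside, 39 mm below its centre point.
- tin_middle_mid (a point): Centre (half-way up, on the axis) of the middle tin: a closed upright round tin of plain bare metal, 62 mm in diameter (63 over the lid), 78 mm tall, z up along its axis, lid (top 16 mm) stuck fast, packed tight with coins so nothing shifts noticeably inside. It starts on the coaster of the same name; any of the three may be the heaviest. The three look exactly alike; they weigh 0.15 to 0.37 kg, but the heaviest weighs 0.5 to 0.63 kg.
- tin_middle: The middle tin as a whole; origin at the centre of its underside, 39 mm below its centre point.
- tin_right_mid (a point): Centre (half-way up, on the axis) of the right tin: a closed upright round tin of plain bare metal, 62 mm in diameter (63 over the lid), 78 mm tall, z up along its axis, lid (top 16 mm) stuck fast, packed tight with coins so nothing shifts noticeably inside. It starts on the coaster of the same name; any of the three may be the heaviest. The three look exactly alike; they weigh 0.15 to 0.37 kg, but the heaviest weighs 0.5 to 0.63 kg.
- tin_right: The right tin as a whole; origin at the centre of its underside, 39 mm below its centre point.
- coaster_left: The left coaster (left is +y, right is -y, seen from the robot), origin at the centre of its underside: a round cork disc 92 mm in diameter, 6 mm thick, fixed on the sill. One tin stands near its centre. Two stacked trays, 196 mm high and fixed, stand farther left, 140 mm or more from its centre.
- coaster_middle: The middle coaster (left is +y, right is -y, seen from the robot), origin at the centre of its underside: a round cork disc 92 mm in diameter, 6 mm thick, fixed on the sill. One tin stands near its centre.
- coaster_right: The right coaster (left is +y, right is -y, seen from the robot), origin at the centre of its underside: a round cork disc 92 mm in diameter, 6 mm thick, fixed on the sill. One tin stands near its centre.
- menorah: Brass-look nine-branched menorah at the right end of the sill, 231 mm high, 220 mm wide along its own x, foot 100 mm across; loose; origin at the centre of its underside. Leave alone.
- bowl: White porcelain bowl, 110 mm across, 50 mm high, beyond the tins; loose; origin at the centre of its underside. Leave alone.
- dreidel: Wooden dreidel lying on its side, 30 mm square, 67 mm long along its own x, on the robot's side of the tins; loose; origin under the centre of its square part. Leave alone.
- tealight_cup: Small empty glass tealight cup, 56 mm across, 40 mm high, on the robot's side of the tins; loose; origin at the centre of its underside. Leave alone.
Things that resemble listed ones, but are neither listed nor needed, are in the scene too. What is shaped like the tin_right but purple is not meant.

How it is judged:
By the outcome, as a careful person would: the job done as asked, in the order asked, and still so for the second after the job is handed in, while the arm keeps its last pose, push and grip.
It also fails if it takes over 69 s, if anything falls off the work surface, if the arm or the gripper's body presses on something with over 40 N, if the wrist force passes 120 N, or if a joint passes its speed limit or range.

## Working session

There is one attempt and no reset: what is moved stays moved. The work goes in short steps, Python scripts to look and compute and a tool call to move; the robot and the scene stay as the last step left them, time stands still between calls to the robot, and variables do not carry over. Pictures are saved under pics/ and viewed, about 8 in all and at most 12, crops included, and the job is handed in when it is done.

Besides the shell and the picture viewer there is one more tool, called after "Request:" as name([rows], argument=value, ...), one row to a line, values as JSON. jog_arm: Moves the arm, as the interface text tells. Its arguments: {"type":"object","properties":{"rows":{"type":"array","items":{"type":"array"}},"force":{"type":"number"}},"required":["rows"]}

```bash
mkdir -p pics; python3 - <<'E'
from rig import r
import cv2, numpy as np
s=r.observe(); print({k:np.round(v,3).tolist() for k,v in s.items()}); print(r.grasp_offset)
for n in("scene","side"):
    cv2.imwrite(f"pics/{n}0.png",r.grab_frame(n)); c=r.calibration(n); print(n,c)
print(r.calibration("wrist"))
E
```

```text
{'t': 0.0, 'qpos': [63.805, 17.959, 85.856, -0.0, 76.261, -12.799], 'joint_vel': [0.012, -0.018, 0.074, 0.008, 0.012, 0.011], 'joint_efforts': [0.001, -41.226, -25.974, -0.0, 0.004, 0.0], 'position': [0.122, 0.51, 0.231], 'ee_rot': [-102.454, 89.924, -115.85], 'wrist_force': [0.115, 0.701, 0.926], 'torque': [0.036, -0.017, 0.026], 'gripper_width': 1.002}
0.0187
scene {'camera_matrix': array([[438.1856779 ,   0.        , 271.39183087],
       [  0.        , 438.1856779 , 214.98240216],
       [  0.        ,   0.        ,   1.        ]]), 'world_from_camera': array([[ 7.49318816e-01, -4.64108995e-01,  4.72360193e-01,
         1.05219137e+00],
       [ 6.62209376e-01,  5.25409764e-01, -5.34250244e-01,
        -6.34718909e-01],
       [-2.32313560e-04,  7.13125109e-01,  7.01036750e-01,
         7.81460201e-01],
       [ 0.00000000e+00,  0.00000000e+00,  0.00000000e+00,
         1.00000000e+00]])}
side {'camera_matrix': array([[452.86139821,   0.        , 284.41074708],
       [  0.        , 452.86139821, 206.2311898 ],
       [  0.        ,   0.        ,   1.        ]]), 'world_from_camera': array([[-0.95272328,  0.22708175, -0.2018718 ,  0.38866244],
       [-0.3032691 , -0.67001822,  0.67757172,  0.59784135],
       [ 0.01860638,  0.70675983,  0.70720884,  0.8070765 ],
       [ 0.        ,  0.        ,  0.        ,  1.        ]])}
{'camera_matrix': array([[325.1922621 ,   0.        , 281.12207557],
       [  0.        , 325.1922621 , 206.20052351],
       [  0.        ,   0.        ,   1.        ]]), 'tool_from_camera': array([[ 6.07075004e-04,  3.21081656e-01, -9.47051319e-01,
        -1.42849009e-01],
       [ 9.99999697e-01,  2.65998630e-04,  7.31198074e-04,
        -1.05856137e-03],
       [ 4.86688643e-04, -9.47051477e-01, -3.21081398e-01,
        -8.35455811e-02],
       [ 0.00000000e+00,  0.00000000e+00,  0.00000000e+00,
         1.00000000e+00]])}
```

View pics/scene0.png

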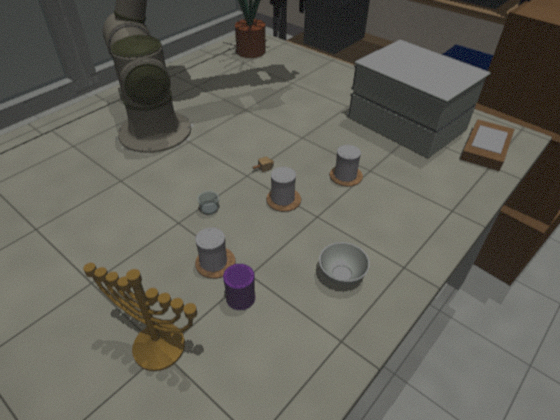

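View pics/side0.png

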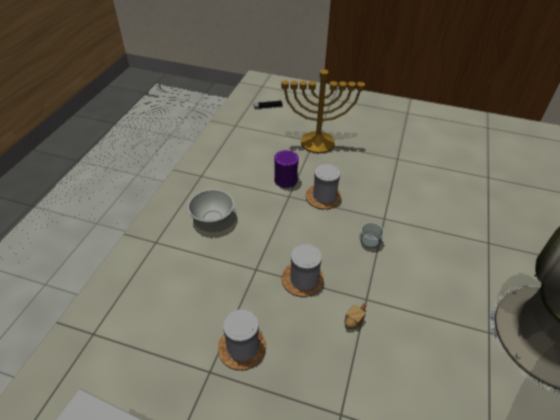

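The scene picture shows three bare-metal tins on cork coasters: left at (348,163), middle (283,188) and right (211,250). The purple tin at (239,287) has no coaster and is a decoy. The side view shows the same tins at (241,335), (306,268) and (326,185), with the purple one at (286,168). Next I'll triangulate them and overlay the result to check it.

```bash
cat > h.py <<'E'
from rig import r
import numpy as np, cv2
def ray(n,u,v):
    c=r.calibration(n);K=c["camera_matrix"];T=c["world_from_camera"]
    d=T[:3,:3]@np.array([(u-K[0,2])/K[0,0],-(v-K[1,2])/K[1,1],-1]);return T[:3,3],d/np.linalg.norm(d)
def atz(n,u,v,z):
    o,d=ray(n,u,v);return o+d*(z-o[2])/d[2]
def proj(n,P):
    c=r.calibration(n);K=c["camera_matrix"];T=c["world_from_camera"]
    p=(np.asarray(P)-T[:3,3])@T[:3,:3]
    return np.stack([K[0,2]+K[0,0]*p[:,0]/-p[:,2],K[1,2]+K[1,1]*p[:,1]/p[:,2]],1)
def circ(x,y,z,rad):
    a=np.linspace(0,2*np.pi,60);return np.stack([x+rad*np.cos(a),y+rad*np.sin(a),z+0*a],1)
E
python3 - <<'E'
from h import *
px={'L':((348,153),(241,325)),'M':((283,175),(306,257)),'R':((210,238),(327,174))}
ims={n:cv2.resize(cv2.imread(f"pics/{n}0.png"),None,fx=3,fy=3,interpolation=cv2.INTER_CUBIC) for n in("scene","side")}
for k,(a,b) in px.items():
    A=atz("scene",*a,.084);B=atz("side",*b,.084);print(k,A.round(4),B.round(4))
    m=(A+B)/2
    for n in ims:
        for z,rd,col in((.084,.0315,(0,255,0)),(.006,.046,(255,255,0))):
            q=proj(n,circ(m[0],m[1],z,rd));cv2.polylines(ims[n],[np.int32(q*3+1)],True,col,1)
for k,p,z in(("purple",((239,275),(287,160)),.078),("dreidel",((265,164),(355,317)),.015),("cup",((209,197),(372,230)),.04),("bowl",((343,260),(212,204)),.05),("menorah",((158,350),(318,145)),.0),("menTop",((135,275),(323,73)),.22)):
    print(k,atz("scene",*p[0],z).round(3),atz("side",*p[1],z).round(3))
c1=ims["scene"][400:850,540:1110]; c2=ims["side"][470:1110,620:1060]
c1=cv2.resize(c1,(456,360));c2=cv2.resize(c2,(344,500))
o=np.zeros((500,800,3),np.uint8);o[:360,:456]=c1;o[:,456:]=c2;cv2.imwrite("pics/ov.png",o)
E
```

```text
L [0.5792 0.207  0.084 ] [0.5776 0.2156 0.084 ]
M [0.5095 0.023  0.084 ] [0.5092 0.03   0.084 ]
R [ 0.5299 -0.2438  0.084 ] [ 0.5304 -0.2341  0.084 ]
purple [ 0.643 -0.271  0.078] [ 0.641 -0.261  0.078]
dreidel [0.386 0.092 0.015] [0.387 0.091 0.015]
cup [ 0.392 -0.125  0.04 ] [ 0.395 -0.128  0.04 ]
bowl [ 0.767 -0.079  0.05 ] [ 0.769 -0.08   0.05 ]
menorah [ 0.608 -0.464  0.   ] [ 0.603 -0.448  0.   ]
menTop [ 0.601 -0.455  0.22 ] [ 0.61  -0.464  0.22 ]
```

View pics/ov.png

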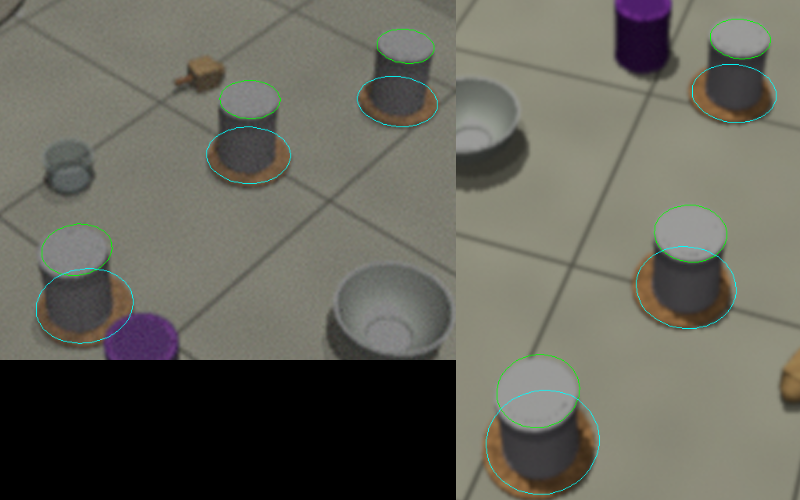

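The overlay matches all three cork-mounted tins. Averaging the two views cancels the roughly 4 mm height bias, giving L (0.578,0.211), M (0.509,0.0265) and R (0.530,-0.239). The purple decoy is at (0.642,-0.266) and can be avoided by opening the jaws tangentially. Now I'll work out the first approach.

```bash
cat >> h.py <<'E'
from scipy.spatial.transform import Rotation as Ro
def pose():
    s=r.observe();return np.array(s["position"]),Ro.from_euler("xyz",s["ee_rot"],degrees=True).as_matrix(),s
def plan(p,jaw=None):
    """print turn (10deg units) to tool straight down w/ jaw dir 'jaw' deg in world, then shift in tool axes after turning"""
    P,R,s=pose()
    x=np.array([0,0,-1.]);a=np.radians(jaw);y=np.array([np.cos(a),np.sin(a),0])
    if y@R[:,1]<0:y=-y
    G=np.stack([x,y,np.cross(x,y)],1)
    print("pos",P.round(4),"x",R[:,0].round(3),"y",R[:,1].round(3),"t",s["t"],"w",np.round(s["gripper_width"],3))
    print("turn",(Ro.from_matrix(R.T@G).as_rotvec(degrees=True)/10).round(2),"shift now",(R.T@(np.array(p)-P)).round(4),"shift after turn",(G.T@(np.array(p)-P)).round(4))
E
python3 -c "
from h import *
plan((.5784,.2113,.16),110)"
```

```text
pos [0.1215 0.5105 0.2308] x [-0.001 -0.001 -1.   ] y [ 0.232  0.973 -0.001] t 0.1 w 0.996
turn [-3.34 -0.    0.01] shift now [ 0.0709 -0.1851  0.5138] shift after turn [ 0.0708 -0.4374  0.327 ]
```

Request:
jog_arm([
  [[-0.005,-0.036,0.043],[0,0,0],100],
  [[-0.005,-0.036,0.043],[0,0,0],100],
  [[-0.005,-0.036,0.043],[0,0,0],100],
  [[-0.005,-0.036,0.043],[0,0,0],100],
  [[-0.005,-0.036,0.043],[0,0,0],100],
  [[-0.005,-0.036,0.043],[0,0,0],100],
  [[0,0,0],[-1,0,0],100],
  [[0,0,0],[-1,0,0],100],
])

```text
t: 1.1
position: [0.328, 0.2311, 0.2598]
ee_rot: [-130.2, 89.7, -123.1]
wrist_force: [-0.7, 0.0, 0.0]
gripper_width: 1.001
```

```bash
python3 -c "
from h import *
plan((.5784,.2113,.16),110)
for p in((350,110),(356,70),(470,145),(484,72)):print(atz('scene',*p,0).round(3),atz('scene',*p,.196).round(3))"
```

```text
pos [0.328  0.2311 0.2598] x [-0.002 -0.004 -1.   ] y [-0.124  0.992 -0.003] t 1.1 w 1.001
turn [-1.29 -0.02  0.02] shift now [ 0.0993 -0.0503  0.2463] shift after turn [ 0.0998 -0.1042  0.2285]
[0.39  0.513 0.   ] [0.556 0.225 0.196]
[0.244 0.77  0.   ] [0.446 0.418 0.196]
[0.777 0.587 0.   ] [0.846 0.281 0.196]
[0.618 1.078 0.   ] [0.727 0.649 0.196]
```

Request:
jog_arm([
  [[0,0,0],[-0.65,0,0],100],
  [[0,0,0],[-0.65,0,0],100],
  [[0.016,-0.0175,0.038],[0,0,0],100],
  [[0.016,-0.0175,0.038],[0,0,0],100],
  [[0.016,-0.0175,0.038],[0,0,0],100],
  [[0.016,-0.0175,0.038],[0,0,0],100],
  [[0.016,-0.0175,0.038],[0,0,0],100],
  [[0.016,-0.0175,0.038],[0,0,0],100],
])

```text
t: 2.1
position: [0.5838, 0.2123, 0.16]
ee_rot: [-150.7, 89.8, -130.0]
wrist_force: [0.4, -0.6, 0.5]
gripper_width: 1.001
```

```bash
cat >> h.py <<'E'
def wproj(P,T0,R0):
    c=r.calibration("wrist");K=c["camera_matrix"];T=c["tool_from_camera"]
    q=((np.asarray(P)-T0)@R0-T[:3,3])@T[:3,:3]
    x,y,z=q[:,0],-q[:,1],-q[:,2];rho=np.hypot(x,y);th=np.arctan2(rho,z);k=K[0,0]*th/np.maximum(rho,1e-9)
    return np.stack([K[0,2]+k*x,K[1,2]+k*y],1)
def watz(u,v,z,T0,R0):
    c=r.calibration("wrist");K=c["camera_matrix"];T=c["tool_from_camera"]
    a=np.array([u-K[0,2],v-K[1,2]]);rr=np.linalg.norm(a);th=rr/K[0,0];a=a/rr*np.sin(th)
    d=R0@T[:3,:3]@np.array([a[0],-a[1],-np.cos(th)]);o=T0+R0@T[:3,3];return o+d*(z-o[2])/d[2]
E
python3 - <<'E'
from h import *
plan((.5784,.2113,.16),110)
P,R,s=pose();im=r.grab_frame("wrist");np.savez("w1.npz",P=P,R=R,im=im)
for z,rd,c in((.084,.0315,(0,255,0)),(.006,.046,(255,255,0))):
    cv2.polylines(im,[np.int32(wproj(circ(.5784,.2113,z,rd),P,R))],True,c,1)
cv2.imwrite("pics/w1.png",im)
E
```

```text
pos [0.5838 0.2123 0.16  ] x [-0.003 -0.003 -1.   ] y [-0.354  0.935 -0.002] t 2.1 w 1.001
turn [ 0.08 -0.02  0.01] shift now [-0.      0.001  -0.0054] shift after turn [-0.      0.0009 -0.0055]
```

View pics/w1.png

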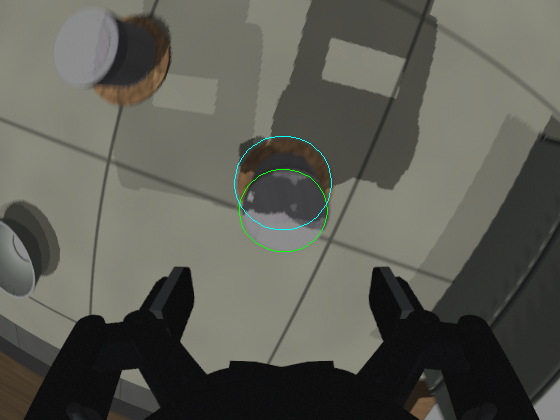

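The wrist view shows the left tin's lid at about (284,210) and its coaster at (284,183). Both match the projected circles to within about 2 px, so I'll descend.

Request:
jog_arm([
  [[0,0.001,-0.0055],[0.08,-0.02,0.01],100],
  [[0.025,0,0],[0,0,0],100],
  [[0.025,0,0],[0,0,0],100],
  [[0.025,0,0],[0,0,0],100],
  [[0.025,0,0],[0,0,0],100],
  [[0.02,0,0],[0,0,0],100],
  [[0.01,0,0],[0,0,0],100],
  [[0,0,0],[0,0,0],100],
])

```text
t: 3.15
position: [0.5758, 0.2107, 0.0255]
ee_rot: [171.9, 89.9, -168.3]
wrist_force: [0.9, 0.4, 0.4]
gripper_width: 0.996
```

Request:
jog_arm([
  [[0,0,0],[0,0,0],65],
  [[0,0,0],[0,0,0],60],
  [[0,0,0],[0,0,0],50],
  [[0,0,0],[0,0,0],50],
  [[0,0,0],[0,0,0],50],
  [[0,0,0],[0,0,0],50],
], force=45)

```text
t: 3.9
position: [0.5762, 0.2117, 0.028]
ee_rot: [14.5, 89.9, 34.2]
wrist_force: [0.2, 1.1, -1.5]
gripper_width: 0.723
```

```bash
python3 -c "
from h import *
plan((.5784,.2113,.03),110); s=r.observe(); print(s['wrist_force'],s['torque'])"
```

```text
pos [0.5762 0.2117 0.028 ] x [ 0.002  0.001 -1.   ] y [-0.338  0.941  0.001] t 3.9 w 0.723
turn [-0.03  0.01 -0.  ] shift now [-0.002  -0.0011  0.002 ] shift after turn [-0.002  -0.0011  0.002 ]
[ 0.20543614  1.09728084 -1.48995001] [ 0.20101234 -0.1100222   0.05253064]
```

Request:
jog_arm([
  [[-0.006,0,0],[0,0,0],50],
  [[-0.012,0,0],[0,0,0],50],
  [[-0.012,0,0],[0,0,0],50],
  [[-0.012,0,0],[0,0,0],50],
  [[-0.012,0,0],[0,0,0],50],
  [[-0.006,0,0],[0,0,0],50],
  [[0,0,0],[0,0,0],50],
  [[0,0,0],[0,0,0],50],
])

```text
t: 4.9
position: [0.5756, 0.211, 0.0919]
ee_rot: [14.4, 90.0, 34.1]
wrist_force: [0.2, 0.2, -6.4]
gripper_width: 0.72
```

Request:
jog_arm([
  [[0,0,0],[0,0,0],50],
  [[0,0,0],[0,0,0],50],
  [[0,0,0],[0,0,0],50],
  [[0,0,0],[0,0,0],50],
])

```text
t: 5.4
position: [0.5752, 0.2109, 0.0908]
ee_rot: [161.8, 89.9, -178.5]
wrist_force: [-0.1, 0.3, -5.6]
gripper_width: 0.716
```

```bash
python3 - <<'E'
from h import *
plan((.5762,.2117,.028),110)
F=[]
for i in range(4):
    P,R,_=pose();im=r.grab_frame("wrist" if i%2 else "side");s=r.observe();F.append(s['wrist_force']);
    cv2.imwrite(f"pics/l{i}.png",im)
F=np.array(F);print(F.round(2),F.mean(0),s['torque'],s['joint_efforts'])
a=cv2.imread("pics/l0.png");b=cv2.imread("pics/l1.png")
cv2.imwrite("pics/l.png",np.hstack([a[200:420,100:450],b[100:320,120:450]]))
E
```

```text
pos [0.5752 0.2109 0.0908] x [-0.002 -0.    -1.   ] y [-0.337  0.941  0.   ] t 5.4 w 0.716
turn [-0.03 -0.01 -0.  ] shift now [0.0628 0.0004 0.0013] shift after turn [0.0628 0.0004 0.0012]
[[ 1.09 -0.33 -5.53]
 [-0.68  0.61 -4.75]
 [-0.88 -0.75 -5.02]
 [-0.06 -0.32 -4.81]] [-0.13189657 -0.19794455 -5.02774416] [-0.04172399  0.08935576  0.06638201] [ 3.65854292e-03 -5.60766256e+01 -2.52850646e+01 -1.61273732e-03
  2.27434539e-03 -8.08507357e-04]
```

View pics/l.png

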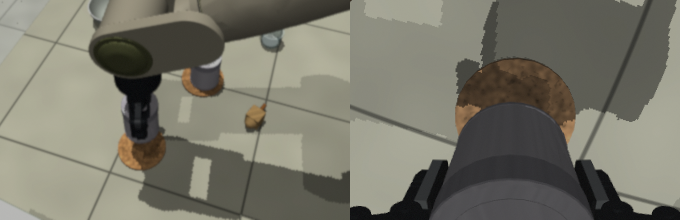

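The lifted tin is upright and clear of its coaster, which shows at about (515,110) in the crop. The wrist force is about -5.2 N, or roughly 0.55 kg, so this is probably the heaviest. I'll still weigh all three. Lowering it now.

Request:
jog_arm([
  [[0.012,0,0.001],[0,0,0],50],
  [[0.012,0,0],[0,0,0],50],
  [[0.012,0,0],[0,0,0],50],
  [[0.01,0,0],[0,0,0],50],
  [[0.006,0,0],[0,0,0],50],
  [[0.004,0,0],[0,0,0],50],
  [[0.002,0,0],[0,0,0],50],
  [[0,0,0],[0,0,0],50],
])

```text
t: 6.6
position: [0.576, 0.2112, 0.0283]
ee_rot: [163.7, 89.9, -176.5]
wrist_force: [0.2, 0.2, -6.1]
gripper_width: 0.721
```

```bash
python3 -c "
from h import *
plan((.5762,.2117,.028),110); s=r.observe(); print(s['wrist_force'],s['torque'])"
```

```text
pos [0.576  0.2112 0.0283] x [-0.002 -0.    -1.   ] y [-0.337  0.941  0.001] t 6.6 w 0.721
turn [-0.03 -0.01 -0.  ] shift now [0.0003 0.0004 0.0004] shift after turn [0.0003 0.0004 0.0004]
[ 0.16004739  0.21696155 -6.05716577] [ 0.00343375  0.01917354 -0.03637891]
```

Request:
jog_arm([
  [[0.001,0,0],[0,0,0],50],
  [[0.001,0,0],[0,0,0],50],
  [[0,0,0],[0,0,0],50],
])

```text
t: 6.98
position: [0.5763, 0.2113, 0.0282]
ee_rot: [170.2, 90.0, -170.0]
wrist_force: [-0.3, 0.4, -6.4]
gripper_width: 0.724
```

Request:
jog_arm([
  [[0.003,0,0],[0,0,0],50],
  [[0.002,0,0],[0,0,0],50],
])

```text
t: 7.22
position: [0.5764, 0.2114, 0.028]
ee_rot: [-89.0, 90.0, -69.2]
wrist_force: [-9.7, -2.5, 12.2]
gripper_width: 0.72
```

```bash
python3 -c "
from h import *
plan((.5762,.2117,.028),110)
for i in range(3): r.grab_frame('side'); s=r.observe(); print(s['position'],s['wrist_force'])"
```

```text
pos [0.5764 0.2114 0.028 ] x [ 0.    -0.001 -1.   ] y [-0.338  0.941 -0.001] t 7.225 w 0.72
turn [-0.02  0.    0.  ] shift now [ 0.      0.0004 -0.0001] shift after turn [ 0.      0.0004 -0.0001]
[0.57643982 0.21137775 0.02798157] [-11.23428001  -3.81363447  16.70300679]
[0.57646949 0.21138185 0.02798814] [-11.63114607  -3.35181385  17.49656741]
[0.5764479  0.21138278 0.02798758] [-11.22674593  -2.36935937  17.15717914]
```

It is down and pressing lightly on the coaster. I'll release and rise.

Request:
jog_arm([
  [[0,0,0],[0,0,0],50],
  [[0,0,0],[0,0,0],80],
  [[0,0,0],[0,0,0],100],
  [[0,0,0],[0,0,0],100],
  [[0,0,0],[0,0,0],100],
  [[-0.02,0,0],[0,0,0],100],
  [[-0.03,0,0],[0,0,0],100],
  [[-0.03,0,0],[0,0,0],100],
])

```text
t: 8.38
position: [0.5764, 0.2113, 0.1084]
ee_rot: [-161.1, 89.9, -141.4]
wrist_force: [-0.1, -0.4, -0.5]
gripper_width: 0.996
```

Request:
jog_arm([
  [[-0.04,0,0],[0,0,0],100],
  [[-0.04,0,0],[0,0,0],100],
  [[0,0,0],[0,0,0],100],
])

```text
t: 8.75
position: [0.5772, 0.2115, 0.1933]
ee_rot: [-17.9, 89.8, 1.9]
wrist_force: [0.9, -0.2, -0.5]
gripper_width: 1.003
```

```bash
python3 -c "
from h import *
plan((.5093,.0265,.17),93); s=r.observe(); print(s['wrist_force'])"
```

```text
pos [0.5772 0.2115 0.1933] x [ 0.004  0.    -1.   ] y [-0.338  0.941 -0.001] t 8.75 w 1.003
turn [1.67 0.02 0.  ] shift now [ 0.0231 -0.1512 -0.1265] shift after turn [ 0.0233 -0.1812 -0.0775]
[ 0.9220799  -0.21801082 -0.52919397]
```

Request:
jog_arm([
  [[0,0,0],[0.83,0.01,0],100],
  [[0,0,0],[0.83,0.01,0],100],
  [[0.005,-0.037,-0.016],[0,0,0],100],
  [[0.005,-0.037,-0.016],[0,0,0],100],
  [[0.005,-0.037,-0.016],[0,0,0],100],
  [[0.005,-0.037,-0.016],[0,0,0],100],
  [[0,-0.035,-0.0145],[0,0,0],100],
  [[0,0,0],[0,0,0],100],
])

```text
t: 9.75
position: [0.502, 0.02, 0.1655]
ee_rot: [178.6, 89.4, -178.7]
wrist_force: [0.4, 0.5, -0.1]
gripper_width: 0.995
```

```bash
python3 - <<'E'
from h import *
plan((.5093,.0265,.03),93)
P,R,s=pose();im=r.grab_frame("wrist")
for z,rd,c in((.084,.0315,(0,255,0)),(.006,.046,(255,255,0))):
    for x,y in((.5093,.0265),(.5784,.2113)):cv2.polylines(im,[np.int32(wproj(circ(x,y,z,rd),P,R))],True,c,1)
cv2.imwrite("pics/w2.png",im)
E
```

```text
pos [0.502  0.02   0.1655] x [-0.01 -0.   -1.  ] y [-0.046  0.999  0.   ] t 9.75 w 0.995
turn [-0.04 -0.06 -0.  ] shift now [0.1355 0.0061 0.0089] shift after turn [0.1355 0.0061 0.0076]
```

View pics/w2.png

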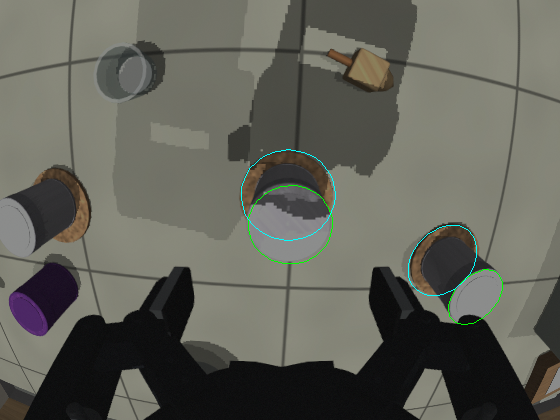

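The middle tin's lid at (290,224) matches the projection. The left tin at (475,297) stands upright on its coaster. Descending on the middle tin.

Request:
jog_arm([
  [[0,0.006,0.008],[-0.04,-0.06,0],100],
  [[0.025,0,0],[0,0,0],100],
  [[0.025,0,0],[0,0,0],100],
  [[0.025,0,0],[0,0,0],100],
  [[0.025,0,0],[0,0,0],100],
  [[0.02,0,0],[0,0,0],100],
  [[0.012,0,0],[0,0,0],100],
  [[0,0,0],[0,0,0],100],
])

```text
t: 10.8
position: [0.5148, 0.0372, 0.0276]
ee_rot: [18.0, 89.7, 21.8]
wrist_force: [-0.4, -0.3, -0.2]
gripper_width: 1.002
```

Request:
jog_arm([
  [[0,0,0],[0,0,0],65],
  [[0,0,0],[0,0,0],60],
  [[0,0,0],[0,0,0],50],
  [[0,0,0],[0,0,0],50],
  [[0,0,0],[0,0,0],50],
  [[0,0,0],[0,0,0],50],
], force=45)

```text
t: 11.55
position: [0.517, 0.0367, 0.0304]
ee_rot: [-5.9, 89.4, -2.0]
wrist_force: [0.3, 0.9, -3.1]
gripper_width: 0.719
```

```bash
python3 -c "
from h import *
plan((.5093,.0265,.03),93); s=r.observe(); print(s['wrist_force'],s['torque'])"
```

```text
pos [0.517  0.0367 0.0304] x [ 0.011 -0.    -1.   ] y [-0.068  0.998 -0.001] t 11.55 w 0.719
turn [0.09 0.06 0.01] shift now [ 0.0003 -0.0097 -0.0084] shift after turn [ 0.0004 -0.0098 -0.0082]
[ 0.25744619  0.86443636 -3.05111396] [ 0.00834166 -0.00556958 -0.01811879]
```

The arm hadn't settled when that lateral correction was made, so the grip is about 10 mm off in y and the tin was nudged. I'll lift, weigh and measure it in the wrist view, then put it back at its original spot.

Request:
jog_arm([
  [[-0.006,0,0],[0,0,0],50],
  [[-0.012,0,0],[0,0,0],50],
  [[-0.012,0,0],[0,0,0],50],
  [[-0.012,0,0],[0,0,0],50],
  [[-0.012,0,0],[0,0,0],50],
  [[-0.006,0,0],[0,0,0],50],
  [[0,0,0],[0,0,0],50],
  [[0,0,0],[0,0,0],50],
])

```text
t: 12.55
position: [0.5164, 0.0368, 0.0954]
ee_rot: [-6.0, 89.3, -2.1]
wrist_force: [0.1, -0.4, -3.7]
gripper_width: 0.72
```

Request:
jog_arm([
  [[0,0,0],[0,0,0],50],
  [[0,0,0],[0,0,0],50],
  [[0,0,0],[0,0,0],50],
  [[0,0,0],[0,0,0],50],
])

```text
t: 13.05
position: [0.516, 0.0368, 0.0945]
ee_rot: [-4.7, 89.4, -0.8]
wrist_force: [0.3, 0.2, -3.4]
gripper_width: 0.719
```

```bash
python3 - <<'E'
from h import *
plan((.5093,.0265,.03),93)
F=[]
for i in range(4):
    P,R,_=pose();im=r.grab_frame("wrist");s=r.observe();F.append(s['wrist_force'])
F=np.array(F);print(F[:,2].round(2),F.mean(0))
# tin top in gripper: predicted axis at tool y=0, z offset dz
tz=P[2]+.054
for dz,c in((0,(0,0,255)),(-.008,(0,255,0))):
    q=P+R@np.array([0,0,dz]);cv2.polylines(im,[np.int32(wproj(circ(q[0],q[1],tz,.0315),P,R))],True,c,1)
cv2.polylines(im,[np.int32(wproj(circ(.5093,.0265,.006,.046),P,R))],True,(255,255,0),1)
cv2.imwrite("pics/m.png",cv2.resize(im[80:380,130:450],None,fx=2,fy=2))
E
```

```text
pos [0.516  0.0368 0.0945] x [ 0.01 -0.   -1.  ] y [-0.068  0.998 -0.001] t 13.05 w 0.719
turn [0.09 0.06 0.  ] shift now [ 0.0644 -0.0098 -0.008 ] shift after turn [ 0.0645 -0.0099 -0.0072]
[-3.87 -2.19 -2.84 -3.89] [-0.14983908  0.15392808 -3.19707418]
```

View pics/m.png

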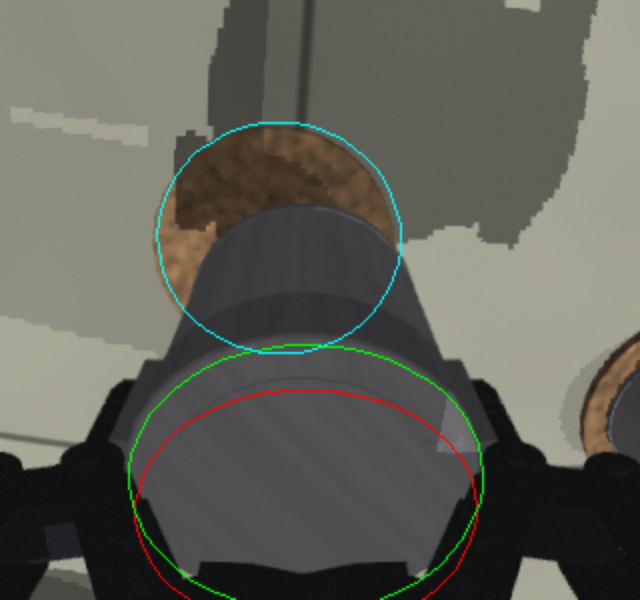

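The middle tin weighs about -3.2 N (0.33 kg), lighter than the left. The lid sits about 8 mm towards the base in the grip, so x is unchanged, and only y needs to go back by 10 mm.

Request:
jog_arm([
  [[0,-0.005,0],[0,0,0],50],
  [[0,-0.005,0],[0,0,0],50],
  [[0,0,0],[0,0,0],50],
  [[0,0,0],[0,0,0],50],
  [[0,0,0],[0,0,0],50],
])

```text
t: 13.88
position: [0.5168, 0.0259, 0.0946]
ee_rot: [-5.2, 89.4, -1.4]
wrist_force: [0.2, 0.8, -3.0]
gripper_width: 0.717
```

Request:
jog_arm([
  [[0.012,0,0],[0,0,0],50],
  [[0.012,0,0],[0,0,0],50],
  [[0.012,0,0],[0,0,0],50],
  [[0.01,0,0],[0,0,0],50],
  [[0.008,0,0],[0,0,0],50],
  [[0.005,0,0],[0,0,0],50],
  [[0.003,0,0],[0,0,0],50],
  [[0,0,0],[0,0,0],50],
])

```text
t: 14.88
position: [0.5175, 0.0262, 0.0308]
ee_rot: [-7.2, 89.4, -3.3]
wrist_force: [-0.3, -1.0, -2.3]
gripper_width: 0.718
```

Request:
jog_arm([
  [[0.002,0,0],[0,0,0],50],
  [[0.002,0,0],[0,0,0],50],
])

```text
t: 15.12
position: [0.518, 0.0262, 0.0301]
ee_rot: [-9.6, 89.4, -5.7]
wrist_force: [-14.9, 0.7, 32.7]
gripper_width: 0.719
```

Request:
jog_arm([
  [[-0.001,0,0],[0,0,0],50],
  [[0,0,0],[0,0,0],50],
  [[0,0,0],[0,0,0],80],
  [[0,0,0],[0,0,0],100],
  [[0,0,0],[0,0,0],100],
  [[0,0,0],[0,0,0],100],
  [[-0.02,0,0],[0,0,0],100],
  [[-0.03,0,0],[0,0,0],100],
])

```text
t: 16.12
position: [0.5169, 0.0262, 0.0804]
ee_rot: [-8.0, 89.5, -4.1]
wrist_force: [0.9, 0.6, -0.0]
gripper_width: 0.997
```

Request:
jog_arm([
  [[-0.03,0,0],[0,0,0],100],
  [[-0.03,0,0],[0,0,0],100],
  [[-0.03,0,0],[0,0,0],100],
  [[0,0,0],[0,0,0],100],
  [[0,0,0],[0,0,0],100],
])

```text
t: 16.75
position: [0.5163, 0.0262, 0.1746]
ee_rot: [-9.4, 89.4, -5.4]
wrist_force: [0.3, 0.1, -0.3]
gripper_width: 1.003
```

```bash
python3 -c "
from h import *
plan((.5302,-.239,.18),70); s=r.observe(); print(s['wrist_force'])"
```

```text
pos [0.5163 0.0262 0.1746] x [ 0.011 -0.001 -1.   ] y [-0.068  0.998 -0.002] t 16.75 w 1.003
turn [ 2.39  0.06 -0.  ] shift now [-0.005  -0.2655 -0.0042] shift after turn [-0.0054 -0.2445  0.1038]
[ 0.27868623  0.11193499 -0.32339941]
```

Request:
jog_arm([
  [[0,0,0],[0.8,0.02,0],100],
  [[0,0,0],[0.8,0.02,0],100],
  [[0,0,0],[0.79,0.02,0],100],
  [[0,-0.048,0.0205],[0,0,0],100],
  [[0,-0.048,0.0205],[0,0,0],100],
  [[0,-0.048,0.0205],[0,0,0],100],
  [[0,-0.048,0.0205],[0,0,0],100],
  [[0,-0.048,0.0205],[0,0,0],100],
])

```text
t: 17.75
position: [0.5247, -0.2382, 0.1647]
ee_rot: [175.1, 89.2, 154.7]
wrist_force: [0.1, 0.3, 0.4]
gripper_width: 1.003
```

Request:
jog_arm([
  [[0,0,0],[0,0,0],100],
  [[0,0,0],[0,0,0],100],
  [[0,0,0],[0,0,0],100],
])

```text
t: 18.12
position: [0.5235, -0.2395, 0.1616]
ee_rot: [172.4, 88.9, 151.8]
wrist_force: [0.2, 0.2, 0.8]
gripper_width: 0.996
```

```bash
python3 - <<'E'
from h import *
plan((.5302,-.239,.03),70)
P,R,s=pose();im=r.grab_frame("wrist")
for z,rd,c in((.084,.0315,(0,255,0)),(.006,.046,(255,255,0))):
    for x,y in((.5302,-.239),(.5093,.0265)):cv2.polylines(im,[np.int32(wproj(circ(x,y,z,rd),P,R))],True,c,1)
cv2.imwrite("pics/w3.png",im)
E
```

```text
pos [ 0.5235 -0.2395  0.1616] x [-0.017  0.009 -1.   ] y [0.353 0.936 0.003] t 18.125 w 0.996
turn [-0.07 -0.11 -0.01] shift now [0.1315 0.0025 0.0085] shift after turn [0.1316 0.0027 0.0061]
```

View pics/w3.png

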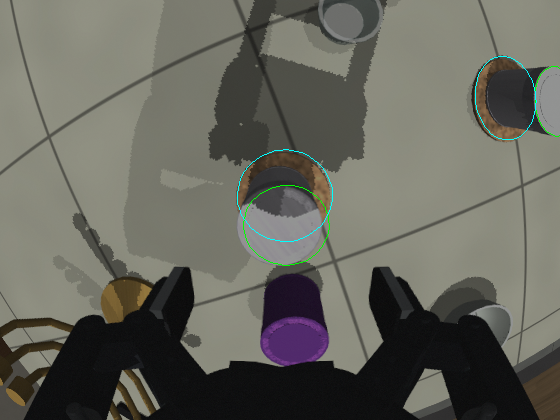

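The right tin's lid is at about (281,222), some 5 px (3 mm) left of the projection. The purple decoy at (294,320) is outside the jaw line. I'll correct the offset, let the arm settle, then descend.

Request:
jog_arm([
  [[0.02,-0.001,0.006],[-0.07,-0.11,0],100],
  [[0,0,0],[0,0,0],100],
  [[0,0,0],[0,0,0],100],
])

```text
t: 18.55
position: [0.5293, -0.2402, 0.1425]
ee_rot: [52.4, 89.8, 32.6]
wrist_force: [-0.1, -0.4, 0.7]
gripper_width: 0.999
```

```bash
python3 -c "
from h import *
plan((.529,-.2425,.03),70)"
```

```text
pos [ 0.5293 -0.2402  0.1425] x [ 0.002  0.002 -1.   ] y [0.338 0.941 0.002] t 18.55 w 0.999
turn [ 0.02  0.01 -0.01] shift now [ 0.1125 -0.0025  0.0003] shift after turn [ 0.1125 -0.0023  0.0006]
```

Request:
jog_arm([
  [[0.02,-0.002,0],[0,0,0],100],
  [[0.022,0,0],[0,0,0],100],
  [[0.022,0,0],[0,0,0],100],
  [[0.02,0,0],[0,0,0],100],
  [[0.015,0,0],[0,0,0],100],
  [[0.01,0,0],[0,0,0],100],
  [[0,0,0],[0,0,0],100],
  [[0,0,0],[0,0,0],100],
])

```text
t: 19.55
position: [0.5318, -0.2423, 0.0363]
ee_rot: [-2.3, 89.4, -22.0]
wrist_force: [0.0, -0.4, 0.1]
gripper_width: 1.0
```

Request:
jog_arm([
  [[0,0,0],[0,0,0],65],
  [[0,0,0],[0,0,0],60],
  [[0,0,0],[0,0,0],50],
  [[0,0,0],[0,0,0],50],
  [[0,0,0],[0,0,0],50],
  [[0,0,0],[0,0,0],50],
], force=45)

```text
t: 20.3
position: [0.5323, -0.2427, 0.0375]
ee_rot: [-4.5, 89.3, -24.1]
wrist_force: [0.3, 0.3, -0.4]
gripper_width: 0.719
```

Request:
jog_arm([
  [[-0.006,0,0],[0,0,0],50],
  [[-0.012,0,0],[0,0,0],50],
  [[-0.012,0,0],[0,0,0],50],
  [[-0.012,0,0],[0,0,0],50],
  [[-0.012,0,0],[0,0,0],50],
  [[-0.006,0,0],[0,0,0],50],
  [[0,0,0],[0,0,0],50],
  [[0,0,0],[0,0,0],50],
])

```text
t: 21.3
position: [0.5316, -0.2423, 0.1024]
ee_rot: [-5.1, 89.3, -24.8]
wrist_force: [0.0, -0.0, -1.9]
gripper_width: 0.727
```

Request:
jog_arm([
  [[0,0,0],[0,0,0],50],
  [[0,0,0],[0,0,0],50],
  [[0,0,0],[0,0,0],50],
  [[0,0,0],[0,0,0],50],
])

```text
t: 21.8
position: [0.5312, -0.2421, 0.1014]
ee_rot: [-3.3, 89.4, -23.0]
wrist_force: [0.8, 0.0, -1.8]
gripper_width: 0.721
```

```bash
python3 - <<'E'
from h import *
plan((.529,-.2425,.03),70)
F=[]
for i in range(6):
    im=r.grab_frame("scene");F.append(r.observe()['wrist_force'])
F=np.array(F);print(F[:,2].round(2),F.mean(0))
cv2.imwrite("pics/rt.png",cv2.resize(im[100:400,50:450],(800,600)))
E
```

```text
pos [ 0.5312 -0.2421  0.1014] x [ 0.01  -0.004 -1.   ] y [ 0.337  0.942 -0.001] t 21.8 w 0.721
turn [0.03 0.06 0.  ] shift now [ 0.0713 -0.0011 -0.0027] shift after turn [ 0.0714 -0.0011 -0.0019]
[-1.3  -1.64 -1.39 -1.87 -1.93 -0.74] [ 0.01622547  0.22041173 -1.47958565]
```

View pics/rt.png

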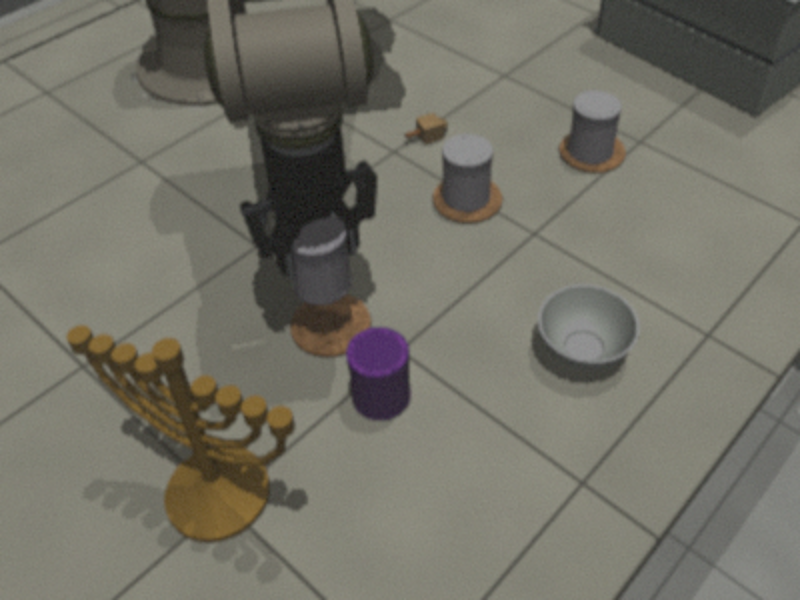

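The right tin weighs about -1.5 N (0.15 kg). It is upright at (320,260), clear of its coaster, and the other tins stand fine. The left is the heaviest. I'll lower the right tin back onto its coaster.

Request:
jog_arm([
  [[0.012,0,0],[0,0,0],50],
  [[0.012,0,0],[0,0,0],50],
  [[0.012,0,0],[0,0,0],50],
  [[0.01,0,0],[0,0,0],50],
  [[0.008,0,0],[0,0,0],50],
  [[0.005,0,0],[0,0,0],50],
  [[0.003,0,0],[0,0,0],50],
  [[0,0,0],[0,0,0],50],
])

```text
t: 23.1
position: [0.532, -0.2424, 0.0383]
ee_rot: [-5.4, 89.4, -25.1]
wrist_force: [-0.7, -0.2, -1.4]
gripper_width: 0.722
```

Request:
jog_arm([
  [[0.002,0,0],[0,0,0],50],
  [[0.002,0,0],[0,0,0],50],
])

```text
t: 23.35
position: [0.5325, -0.2427, 0.0374]
ee_rot: [-7.1, 89.3, -26.7]
wrist_force: [-12.8, 7.2, 27.3]
gripper_width: 0.724
```

Request:
jog_arm([
  [[-0.001,0,0],[0,0,0],50],
  [[0,0,0],[0,0,0],50],
  [[0,0,0],[0,0,0],80],
  [[0,0,0],[0,0,0],100],
  [[0,0,0],[0,0,0],100],
  [[0,0,0],[0,0,0],100],
  [[-0.02,0,0],[0,0,0],100],
  [[-0.03,0,0],[0,0,0],100],
])

```text
t: 24.35
position: [0.5311, -0.2419, 0.0868]
ee_rot: [-2.2, 89.5, -21.9]
wrist_force: [-0.0, 0.5, 0.6]
gripper_width: 0.999
```

Request:
jog_arm([
  [[-0.03,0,0],[0,0,0],100],
  [[-0.04,0,0],[0,0,0],100],
  [[-0.03,0,0],[0,0,0],100],
  [[0,0,0],[0,0,0],100],
  [[0,0,0],[0,0,0],100],
])

```text
t: 24.98
position: [0.5303, -0.2417, 0.1909]
ee_rot: [-5.1, 89.4, -24.8]
wrist_force: [-0.1, 0.3, -0.9]
gripper_width: 0.995
```

```bash
python3 -c "
from h import *
plan((.5764,.2114,.18),110); s=r.observe(); print(s['wrist_force'])"
```

```text
pos [ 0.5303 -0.2417  0.1909] x [ 0.01  -0.004 -1.   ] y [ 0.337  0.942 -0.001] t 24.975 w 0.995
turn [-3.97  0.06  0.03] shift now [ 0.0093  0.4422 -0.1092] shift after turn [0.0109 0.41   0.1983]
[-0.06027412  0.27729893 -0.91586095]
```

Request:
jog_arm([
  [[0,0.054,-0.0135],[0,0,0],100],
  [[0,0.054,-0.0135],[0,0,0],100],
  [[0,0.054,-0.0135],[0,0,0],100],
  [[0,0.054,-0.0135],[0,0,0],100],
  [[0,0.054,-0.0135],[0,0,0],100],
  [[0,0.054,-0.0135],[0,0,0],100],
  [[0,0.054,-0.0135],[0,0,0],100],
  [[0,0.05,-0.0135],[0,0,0],100],
])

```text
t: 25.98
position: [0.571, 0.2083, 0.1781]
ee_rot: [-146.3, 89.6, -166.3]
wrist_force: [0.8, -0.9, 0.2]
gripper_width: 1.0
```

Request:
jog_arm([
  [[0,0,0],[-0.98,0.02,0],100],
  [[0,0,0],[-0.98,0.02,0],100],
  [[0,0,0],[-0.98,0.02,0],100],
  [[0,0,0],[-0.98,0.02,0],100],
  [[0,0,0],[0,0,0],100],
  [[0,0,0],[0,0,0],100],
])

```text
t: 26.72
position: [0.5675, 0.2124, 0.1686]
ee_rot: [165.7, 88.0, -173.9]
wrist_force: [-0.9, 0.7, -0.2]
gripper_width: 0.996
```

```bash
python3 -c "
from h import *
plan((.577,.2113,.03),110)"
```

```text
pos [0.5675 0.2124 0.1686] x [-0.035 -0.004 -0.999] y [-0.348  0.937  0.009] t 26.725 w 0.996
turn [ 0.04 -0.2  -0.05] shift now [ 0.1382 -0.0055  0.0133] shift after turn [ 0.1386 -0.0043  0.0086]
```

Request:
jog_arm([
  [[0.02,-0.0043,0.0086],[0.04,-0.2,-0.05],100],
  [[0,0,0],[0,0,0],100],
  [[0,0,0],[0,0,0],100],
])

```text
t: 27.1
position: [0.5764, 0.2112, 0.1481]
ee_rot: [-7.5, 90.0, 12.1]
wrist_force: [-0.1, 0.0, 0.5]
gripper_width: 1.001
```

```bash
python3 -c "
from h import *
plan((.577,.2113,.028),110)"
```

```text
pos [0.5764 0.2112 0.1481] x [ 0.001  0.    -1.   ] y [-0.336  0.942 -0.   ] t 27.1 w 1.001
turn [-0.04  0.    0.  ] shift now [ 1.201e-01 -1.000e-04  6.000e-04] shift after turn [ 1.201e-01 -1.000e-04  6.000e-04]
```

Request:
jog_arm([
  [[0.022,0,0],[0,0,0],100],
  [[0.024,0,0],[0,0,0],100],
  [[0.024,0,0],[0,0,0],100],
  [[0.02,0,0],[0,0,0],100],
  [[0.015,0,0],[0,0,0],100],
  [[0.008,0,0],[0,0,0],100],
  [[0,0,0],[0,0,0],100],
  [[0,0,0],[0,0,0],100],
])

```text
t: 28.1
position: [0.5792, 0.2121, 0.0377]
ee_rot: [-8.2, 89.6, 11.2]
wrist_force: [-0.1, 0.6, 0.1]
gripper_width: 0.992
```

Request:
jog_arm([
  [[0,0,0],[0,0,0],65],
  [[0,0,0],[0,0,0],60],
  [[0,0,0],[0,0,0],50],
  [[0,0,0],[0,0,0],50],
  [[0,0,0],[0,0,0],50],
  [[0,0,0],[0,0,0],50],
], force=55)

```text
t: 28.85
position: [0.5796, 0.2123, 0.0388]
ee_rot: [-7.8, 89.5, 11.7]
wrist_force: [1.0, 0.1, -0.8]
gripper_width: 0.718
```

Request:
jog_arm([
  [[-0.01,0,0],[0,0,0],50],
  [[-0.02,0,0],[0,0,0],50],
  [[-0.022,0,0],[0,0,0],50],
  [[-0.022,0,0],[0,0,0],50],
  [[-0.022,0,0],[0,0,0],50],
  [[-0.022,0,0],[0,0,0],50],
  [[-0.014,0,0],[0,0,0],50],
  [[-0.006,0,0],[0,0,0],50],
])

```text
t: 29.85
position: [0.5756, 0.2114, 0.1798]
ee_rot: [154.6, 90.0, 174.0]
wrist_force: [-0.4, 0.3, -5.0]
gripper_width: 0.718
```

Request:
jog_arm([
  [[0,0,0],[0,0,0],50],
  [[0,0,0],[0,0,0],50],
  [[0,0,0],[0,0,0],50],
  [[0,0,0],[0,0,0],50],
  [[0,0,0],[0,0,0],50],
  [[0,0,0],[0,0,0],50],
])

```text
t: 30.6
position: [0.5748, 0.2112, 0.1773]
ee_rot: [169.1, 89.7, -171.5]
wrist_force: [0.0, 0.4, -5.6]
gripper_width: 0.721
```

```bash
python3 - <<'E'
from h import *
plan((.577,.2113,.165),110)
F=[]
for i in range(6):
    im=r.grab_frame("side" if i%2 else "scene");F.append(r.observe()['wrist_force'][2]);cv2.imwrite(f"pics/e{i}.png",im)
print(np.round(F,2),np.mean(F))
ims=[]
for n,f in(("scene","e4"),("side","e5")):
    im=cv2.imread(f"pics/{f}.png")
    for x,y in((.5093,.0265),(.529,-.2425)):
        cv2.polylines(im,[np.int32(proj(n,circ(x,y,.082,.0315)))],True,(0,255,0),1)
    ims.append(im)
cv2.imwrite("pics/end.png",cv2.resize(np.hstack([ims[0][80:380,50:450],ims[1][110:410,160:560]]),(800,300)))
E
```

```text
pos [0.5748 0.2112 0.1773] x [-0.005 -0.001 -1.   ] y [-0.332  0.943  0.001] t 30.6 w 0.721
turn [-0.06 -0.03 -0.01] shift now [ 0.0123 -0.0007  0.0022] shift after turn [ 0.0123 -0.0007  0.0021]
[-5.72 -4.94 -4.95 -5.94 -5.6  -5.45] -5.433175701938602
```

View pics/end.png

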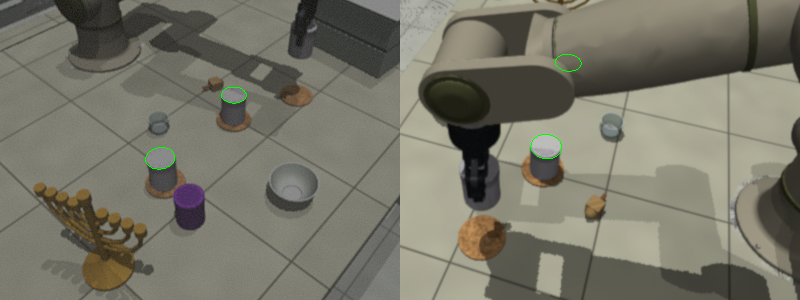

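The final picture shows the left tin held upright at (302,38), clear of its coaster at (297,95). The middle tin at (233,105) and the right tin at (161,170) stand upright at their original spots. The menorah, bowl, dreidel and cup have not moved. Handing in.

```bash
python3 -c "
from rig import r
s=r.observe();print(s['t'],s['position'],max(abs(v) for v in s['joint_vel']));print(r.finish_job())"
```

```text
30.9 [0.5748051  0.21124091 0.17747825] 0.07633309527824268
the job is handed in; nothing more can be done
None
```

The left tin is the heaviest. I handed in holding it upright and still, about 14 cm above its coaster, at 30.9 s of the 69 s allowed.

I lifted the tins left, middle, right and read the wrist force for each:

| Tin | Force | Weight |
|---|---|---|
| Left | about 5.4 N | about 0.55 kg |
| Middle | about 3.2 N | about 0.33 kg |
| Right | about 1.5 N | about 0.15 kg |

**Last checks:** The gripper opening matched the tin's diameter, the tool was about 0.3° off vertical, and the arm was at rest. In the pictures the middle and right tins stand upright at their measured starting positions. The arm hid the right tin in the side view, so only the scene camera confirms that one. The menorah, bowl, dreidel, cup and purple tin looked untouched.

**What went less well:**
- **Middle tin:** the first grip was off-centre and pushed it about 10 mm sideways. I moved it back by that amount before setting it down.
- **Firm set-downs:** the middle and right tins pressed on their coasters with up to 33 N as I put them down, and the left with about 17 N.
- **Camera disagreement:** the two fixed cameras differed by 7–10 mm in y at the lids. Averaging them agreed with the wrist camera to about 3 mm.

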